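Trip the bench breaker, heft and sort the tube stubs, switch back on

TASK

First press the test button on the bench breaker so that its lever drops, and leave the power off while you handle the tube stubs. They all look alike, so lift each stub and feel its weight: put thick-walled ones (over 450 g) into the steel weld tray with the corner posts and thin-walled ones (under 450 g) into the plain plywood tray, each resting on the tray's floor and none on top of another; one within about 50 g of that mark may go in either. When all stubs on the bench are in their trays, lift the breaker's lever fully back up until it latches and stays, and leave the other things on the bench where they are.

Things in the scene. Friction and masses are not known exactly. Their poses are not given: they have to be found in the camera images.
- breaker: Grey steel bench breaker, a box 130 (x) x 130 (y) x 70 mm high fixed to the bench. Origin at the centre of its underside. On its top are a lever (pivot at x 0, y +32, z 78 mm) and a round black test button (centre at x 0, y -34 mm).
- lever (a joint): Angle of the breaker's lever about its pivot (rad): 0 = upright, on, latched; grows as it falls towards the breaker's -x side; about 0.75 = dropped, off. When pushed back up it must go slightly past upright (it can reach -0.15) to catch on the latch, and then rests near 0. Raising it takes a few newtons; follow its arc.
- lever_grip (a point): Centre of the lever's black crossbar handle, a cylinder 18 mm in diameter and 36 mm long along the breaker's y, 70 mm from the pivot, on a 10 mm steel bar.
- button (a joint): How far the test button is pressed (m): 0 = out, 0.009 = fully down. It releases the lever at about 0.006; pressing takes up to about 6.5 N. It dips a little while the lever is being raised.
- button_top (a point): Centre of the top face of the test button, 30 mm in diameter, standing 16 mm above the breaker's top.
- weld_tray: Dark sheet-steel tray with a round steel post 12 mm thick and 45 mm high at each corner, fixed. Outside 210 (x) x 175 (y) mm, rim 25 mm high, walls 5 mm, floor 5 mm thick. Origin at the centre of its underside. For heavy stubs.
- return_tray: Plain plywood tray without posts, fixed; small grip strips on its two short ends. The same size as the steel one: outside 210 (x) x 175 (y) mm, rim 25 mm high, walls 5 mm, floor 5 mm thick. Origin at the centre of its underside. For light stubs.
- stub1: Capped square steel tube stub, 50 x 50 x 80 mm (long axis its z), closed by a plain metal plate at both ends; all look alike, weight 170 to 780 g hidden. Origin at its centre. Stands on end at the start. May be absent.
- stub2: Capped square steel tube stub, 50 x 50 x 80 mm (long axis its z), closed by a plain metal plate at both ends; all look alike, weight 170 to 780 g hidden. Origin at its centre. Stands on end at the start. May be absent.
- stub3: Capped square steel tube stub, 50 x 50 x 80 mm (long axis its z), closed by a plain metal plate at both ends; all look alike, weight 170 to 780 g hidden. Origin at its centre. Stands on end at the start. May be absent.
- stub4: Capped square steel tube stub, 50 x 50 x 80 mm (long axis its z), closed by a plain metal plate at both ends; all look alike, weight 170 to 780 g hidden. Origin at its centre. Stands on end at the start. May be absent.
- stub5: Capped square steel tube stub, 50 x 50 x 80 mm (long axis its z), closed by a plain metal plate at both ends; all look alike, weight 170 to 780 g hidden. Origin at its centre. Stands on end at the start. May be absent.
- stub6: Capped square steel tube stub, 50 x 50 x 80 mm (long axis its z), closed by a plain metal plate at both ends; all look alike, weight 170 to 780 g hidden. Origin at its centre. Stands on end at the start. May be absent.
- tape: Bystander: blue tape measure lying flat, 70 x 66 x 40 mm.
- flap_disc: Bystander: flap disc, 115 mm in diameter, 16 mm high.
- square: Bystander: steel try square lying flat, blade 200 mm, stock 120 mm.
- hammer: Bystander: hammer lying down at the back.
- wrench: Bystander: wrench lying down.
- primer: Bystander: closed can, 66 mm in diameter, 100 mm high.
- tape_roll: Bystander: ring of masking tape, 100 mm in diameter, 25 mm high.
Things that resemble listed ones, but are neither listed nor needed, are in the scene too. Leave any green or red look-alike of the stub4 alone.

How it is judged:
By the outcome, as a careful person would: the job done as asked, in the order asked, and still so for the second after the job is handed in, with the robot touching nothing.
Of stub1, stub2, stub3, stub4, stub5, stub6 only 4 to 6 are there at a start; the rules pass over those that are not, and their reading is None.
At some moment in a run one of stub1, stub2, stub3, stub4, stub5, stub6 may be knocked a few centimetres aside while the robot is not near it.
Once in a run the grip may slacken for a moment while it holds something.
It also fails if it takes over 210 s, if anything falls off the work surface, if the arm or the gripper's body presses on something with over 40 N, if the wrist force passes 120 N, or if a joint passes its speed limit or range.

ROBOT

A 6-joint arm with a two-finger parallel gripper is mounted at the origin on the work surface. World frame = base frame: x ahead of the robot, y to its left, z up, the work surface at z = 0. Lengths are in m, angles in degrees, forces in N, time in s.
With the tool pointing down it reaches from about 0.375 to 0.75 m from the base axis. Payload 9 kg.
Tool frame: the origin (TCP) lies where the fingers leave the gripper's body, on its centre line; the fingertips stand 73 mm ahead of it and the grasp point (between the pads) lies 54 mm ahead of it (robot.tip_reach is the distance from the TCP to the fingertips, in m); z points along the fingers, y is the line along which they close (so a half turn about z gives the same grasp; the last joint's range is limited). The gripper opens to 85 mm and grips with 20 to 120 N. Pads are 22 mm wide; open, the fingers measure 114 mm over their backs; the gripper's body (76 mm by 85 mm) begins 54 mm behind the grasp point. The pads swing forward as they close: fully open they stand 13 mm farther back than shut.
Start: joints at [51.297, 5.964, 5.575, 89.605, 0, 77.527], TCP at [0.265, 0.538, 0.304] pointing down, gripper open.
Joint ranges: [-171.21, 171.21], [-48.23, 106.86], [-62.78, 66.21], [-105.2, 120.99], [-86.42, 89.51], [-180, 180]. Speed limits (degrees/s): [127.2, 127.2, 147.25, 180, 180, 180].

INTERFACE

Orientations are given as [roll, pitch, yaw] about the fixed x, y, z axes, in that order (R = Rz(yaw) Ry(pitch) Rx(roll)).
In Python, from plant import robot gives the robot as it stands. Calls block until the motion is done:
- robot.move_pose(position, orientation): joint-space move of the TCP to a pose.
- robot.line_to(position, vel=0.15, rotation=None, guard=None): straight line of the TCP; rotation=None keeps the orientation; vel is the mean speed in m/s. With guard (N) it stops when the force on the tool has changed by that much, and returns True; else False.
- robot.goto_joints(angles): joint-space move.
- robot.set_gripper(opening): finger opening in m; the grip force is fixed at half the most; returns when the fingers have stopped.
- robot.pause(seconds).
- robot.ik(position, orientation): joint angles nearest the present ones, or None.
- robot.observe(): the state.
- robot.grab_frame(name): name is "side" or "top" or "wrist"; returns the picture (420x560x3 uint8, blue, green, red); there is no depth.
- robot.get_calibration(name): a dict with "vertical_fov" (degrees; the focal length in pixels is half the picture's height over the tangent of half this angle, whatever the lens; pixels are square), "cx", "cy" (the principal point, pixels), "rvec" (rotation vector, rad) and "tvec" (3), from world to camera coordinates, as OpenCV has them. Camera axes: x right, y down, z forward; pixel columns grow to the right and rows downward; lengths in m; the calibration is good to about 2 mm. A picture is of the moment at which its call begins: read the wrist's pose just before it. get_calibration takes no time and is no camera call; for the wrist camera it gives the pose at the moment of the call.
A pose or a line that the arm cannot do raises robot.IKError and nothing moves.
- robot.job_done(): hands the job in; it is judged then, once.
The state is a dict: "time": time; "q": joint angles; "qvel": joint speeds; "joint_torque": joint torques, N m; "tool_pos": TCP position; "tcp_rot": TCP orientation; "ft_force": force on the tool from outside, world axes, zero at the start; "torque": the same for the moment, N m; "gripper_width": finger opening in m; "gripper_force": force on a finger pad.
Only numpy, scipy, OpenCV 4.12 (cv2) and the standard library are available. Lean on these libraries where they do the work, as an engineer would, in place of code of your own. Each camera call takes 0.05 s, during which the arm holds its last target. There are 200 camera calls.

## Working session

There is one attempt and no reset: what is moved stays moved. The work goes in short steps, each a Python script; the robot and the scene stay as the last script left them, time stands still between calls to the robot, and variables do not carry over. Pictures are saved under pics/ and viewed, at most 14 in all, crops included, and the job is handed in when it is done.

```bash
ls; mkdir -p pics; python3 - <<'E'
from plant import robot
import cv2,numpy as np
for n in("top","side"):
    cv2.imwrite(f"pics/{n}0.png",robot.grab_frame(n)); c=robot.get_calibration(n); print(n,c)
o=robot.observe(); print(o)
E
```

```text
pics
top {'vertical_fov': 56.99186188904841, 'cx': 284.1374010458675, 'cy': 212.4285573930494, 'rvec': array([ 2.10044284, -2.14791143,  0.14889569]), 'tvec': array([0.01974183, 0.60373794, 1.15170619])}
side {'vertical_fov': 49.84758838556546, 'cx': 280.7829962280608, 'cy': 210.62634171102584, 'rvec': array([ 2.09508379, -0.68722014,  0.34973985]), 'tvec': array([-0.46096059,  0.30503017,  1.23748496])}
{'time': 0.1, 'q': array([5.12980984e+01, 5.99595927e+00, 5.53059810e+00, 8.96041995e+01,
       1.21731279e-03, 7.75277426e+01]), 'qvel': array([-0.02581039, -0.09702324,  0.17428428,  0.04877708,  0.00326046,
       -0.08876328]), 'joint_torque': array([ 7.37413997e-03, -5.58208466e+01,  5.04716957e+01,  1.30417358e-02,
       -2.52293430e-04, -2.27803883e-05]), 'tool_pos': array([0.26502181, 0.53805757, 0.30318343]), 'tcp_rot': array([-1.79932344e+02, -1.62113743e-02,  1.53770345e+02]), 'ft_force': array([-0.13123702,  1.13691201,  0.39327486]), 'torque': array([-0.03658014,  0.02454203, -0.01159367]), 'gripper_force': 0.0, 'gripper_width': 0.08511257709706806}
```

View pics/top0.png

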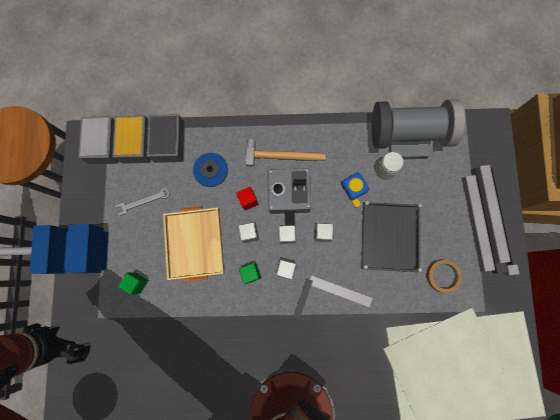

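View pics/side0.png

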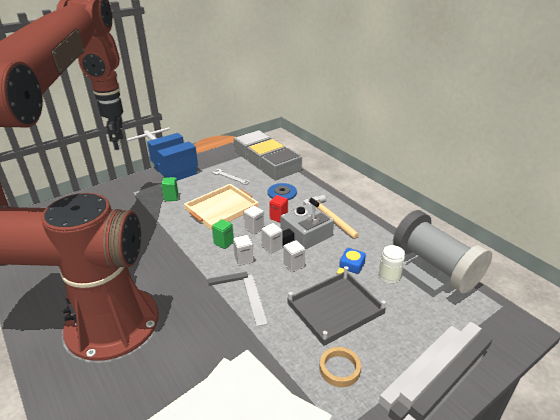

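Top view: 4 metal stub tops at (248,232), (287,234), (324,232) and (286,269). Look-alikes are red (247,198) and green (249,272), (132,283), plus the primer can (391,162). The steel tray with posts is at (391,237), the plywood one at (193,243). The breaker is at (290,190), with its button on the left at (278,188), so yaw≈180. I'll check with crops.

```bash
cat > h.py <<'E'
from plant import robot
import cv2,numpy as np
def ray(c,u,v,hgt=420):
    f=hgt/2/np.tan(np.radians(c["vertical_fov"]/2)); R=cv2.Rodrigues(np.array(c["rvec"]))[0]
    return -R.T@np.array(c["tvec"]), R.T@np.array([(u-c["cx"])/f,(v-c["cy"])/f,1])
def pt(c,u,v,z):
    o,d=ray(c,u,v); return o+d*(z-o[2])/d[2]
def proj(c,P):
    f=210/np.tan(np.radians(c["vertical_fov"]/2)); K=np.array([[f,0,c["cx"]],[0,f,c["cy"]],[0,0,1]])
    return cv2.projectPoints(np.float64(P).reshape(-1,3),c["rvec"],c["tvec"],K,None)[0].reshape(-1,2)
def stubs(img,c,z=.08):
    hsv=cv2.cvtColor(img,cv2.COLOR_BGR2HSV); m=((hsv[...,2]>195)&(hsv[...,1]<40)).astype(np.uint8)
    out=[]
    for k in cv2.findContours(m,0,2)[0]:
        if 80<cv2.contourArea(k)<500:
            (u,v),wh,a=cv2.minAreaRect(k); p=pt(c,u,v,z)
            b=cv2.boxPoints(((u,v),wh,a)); e=pt(c,*b[1],z)-pt(c,*b[0],z)
            if max(wh)<30: out.append((p[0],p[1],(np.degrees(np.arctan2(e[1],e[0]))+45)%90-45,u,v,wh))
    return out
E
python3 - <<'E'
from h import *
t=cv2.imread("pics/top0.png");s=cv2.imread("pics/side0.png");c=robot.get_calibration("top")
print("cam",ray(c,0,0)[0])
for r in stubs(t,c): print(np.round(r[:5],3),np.round(r[5],1))
for n,u,v,z in(("btn",278,188,.086),("brk",290,190,.07),("brkTL",269.5,169.5,.07),("brkTR",310,169.5,.07),("brkBL",269.5,212,.07),("brkBR",310,211,.07),("weldTL",364,205,.045),("weldTR",419,206,.045),("weldBR",417,270,.045),("weldBL",365,267,.045),("woodTL",165,211,.025),("woodTR",219,208,.025),("woodBL",168,278,.025),("woodBR",223,275,.025)): print(n,np.round(pt(c,u,v,z),3))
a=cv2.resize(t[150:290,220:340],None,fx=4,fy=4,interpolation=2); b=cv2.resize(s[180:290,220:340],None,fx=2.7,fy=2.7,interpolation=2)
o=np.zeros((560,a.shape[1]+b.shape[1]-10 if 0 else 800,3),np.uint8); o[:,:480]=a; o[:b.shape[0],480:480+min(320,b.shape[1])]=b[:,:320]
cv2.imwrite("pics/crop1.png",o)
E
```

```text
cam [ 0.4069588  -0.02101717  1.23501384]
[ 1.66000e-01 -3.46000e-01  5.94400e+00  4.11792e+02  3.60839e+02] [21.7 21. ]
[ 4.29000e-01  4.00000e-03 -1.52160e+01  2.85824e+02  2.69206e+02] [14.3 14.6]
[ 5.360e-01 -2.000e-03 -1.352e+00  2.870e+02  2.330e+02] [14. 14.]
[ 5.400e-01 -1.140e-01 -1.360e+00  3.245e+02  2.310e+02] [14. 13.]
[5.45000e-01 1.19000e-01 1.00560e+01 2.46904e+02 2.31019e+02] [14.1 13.9]
[ 7.5200e-01 -3.3100e-01  4.3644e+01  3.9275e+02  1.6075e+02] [17.7 17. ]
btn [0.674 0.023 0.086]
brk [ 0.67  -0.014  0.07 ]
brkTL [0.737 0.049 0.07 ]
brkTR [ 0.734 -0.077  0.07 ]
brkBL [0.603 0.051 0.07 ]
brkBR [ 0.603 -0.073  0.07 ]
weldTL [ 0.622 -0.243  0.045]
weldTR [ 0.615 -0.412  0.045]
weldBR [ 0.419 -0.391  0.045]
weldBL [ 0.431 -0.235  0.045]
woodTL [0.622 0.388 0.025]
woodTR [0.628 0.214 0.025]
woodBL [0.41  0.372 0.025]
woodBR [0.416 0.2   0.025]
```

View pics/crop1.png

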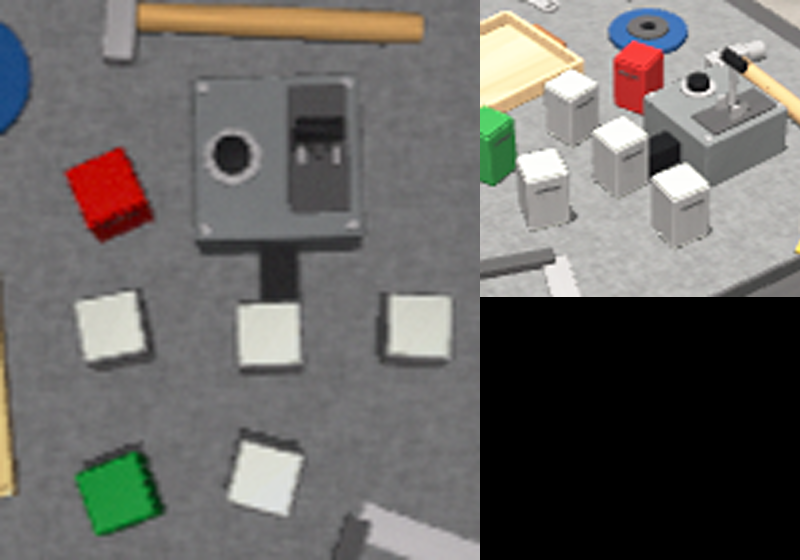

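The crops confirm four light metal stubs, with the red and green look-alikes left alone. The lever is upright, and its crossbar is at crop (320,128). The button is at (232,155). A black block sits between the breaker and the middle stub. I'll press the button with the closed fingers.

```bash
python3 - <<'E'
from h import *
c=robot.get_calibration("top"); print(robot.tip_reach, pt(c,300,182,.148))
r=robot; T=r.tip_reach
r.set_gripper(0.0)
x,y=.674,.027
r.move_pose([x,y,.23],[180,0,90])
r.line_to([x,y,.093+T],.12)
f=r.observe()["ft_force"]
g=r.line_to([x,y,.0775+T],.03,guard=12)
o=r.observe(); print(g,o["tool_pos"]-[0,0,T],o["ft_force"]-f)
r.line_to([x,y,.24],.15)
r.move_pose([.40,.2,.30],[180,0,180]); 
print(r.observe()["time"])
t=r.grab_frame("top"); s=r.grab_frame("side")
cv2.imwrite("pics/top1.png",t)
for q in stubs(t,c): print(np.round(q[:5],3))
a=cv2.resize(t[140:300,220:340],None,fx=3,fy=3,interpolation=2); b=cv2.resize(s[180:290,240:345],None,fx=3.5,fy=3.5,interpolation=2)
o=np.zeros((480,730,3),np.uint8); o[:,:360]=a; o[:385,360:727]=b[:385,:367]; cv2.imwrite("pics/crop2.png",o)
E
```

```text
0.0726 [ 0.67552703 -0.0435499   0.148     ]
False [0.67458807 0.02690675 0.07826233] [ 3.87461349 -0.2261406   3.90019614]
6.5667
[ 4.29000e-01  4.00000e-03 -1.64460e+01  2.85954e+02  2.69169e+02]
[ 5.360e-01 -2.000e-03 -1.352e+00  2.870e+02  2.330e+02]
[ 5.400e-01 -1.140e-01 -1.360e+00  3.245e+02  2.310e+02]
[5.45000e-01 1.18000e-01 1.00560e+01 2.47173e+02 2.30865e+02]
[ 7.5000e-01 -3.3100e-01  2.5561e+01  3.9260e+02  1.6120e+02]
```

View pics/crop2.png

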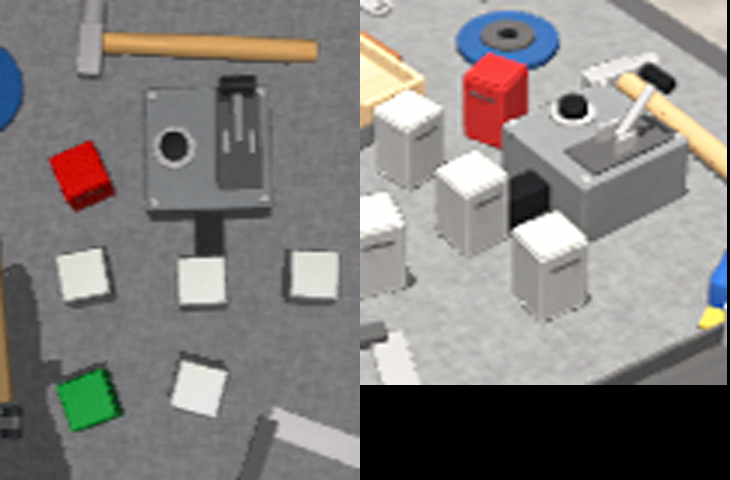

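Top crop: the lever has dropped away from the robot, with its crossbar now at crop (237,84), or image (299,168). Next I'll pick, weigh and place the first stub.

```bash
cat >> h.py <<'E'
c0=robot.get_calibration("top")
TR={"weld":(np.array([.522,-.320]),-4.,-1),"wood":(np.array([.519,.2935]),4.3,1)}
def fz(n=6):
    v=[]
    for _ in range(n): robot.pause(.06); v.append(robot.observe()["ft_force"][2])
    return np.mean(v)
def bench(): return [q for q in stubs(robot.grab_frame("top"),c0) if abs(q[1])<.185 and .33<q[0]<.66]
def slot(tray,k):
    c,a,s=TR[tray]; a=np.radians(a); d=np.array([[.05,s*.038],[-.05,s*.038],[.05,-s*.038],[-.05,-s*.038]][k])
    return c+np.array([[np.cos(a),-np.sin(a)],[np.sin(a),np.cos(a)]])@d
def pick(q,zg=.108):
    r=robot; x,y,a=q[:3]; r.set_gripper(.075); r.move_pose([x,y,.20],[180,0,180+a if a<=0 else a-180])
    r.pause(.2); f0=fz(); r.line_to([x,y,zg],.12,guard=15); z=r.observe()["tool_pos"][2]
    r.set_gripper(0.0); r.line_to([x,y,.16],.12); r.pause(.3); f1=fz(); o=r.observe()
    m=abs(f1-f0)/9.81*1000; print("pick",np.round(q[:3],3),"z",round(z,4),"m",round(m),"w",round(o["gripper_width"],4)); return m
def place(tray,k,zg=.108):
    r=robot; x,y=slot(tray,k); yaw=90+TR[tray][1]
    p=r.observe()["tool_pos"]; r.line_to([p[0],p[1],.25],.2); r.move_pose([x,y,.25],[180,0,yaw])
    o=r.observe(); print(" over",round(o["gripper_width"],4),round(o["ft_force"][2],1))
    g=r.line_to([x,y,zg+.025],.15); g=r.line_to([x,y,zg+.004],.04,guard=6); z=r.observe()["tool_pos"][2]
    r.set_gripper(.066); r.line_to([x,y,.25],.2); print(" placed",tray,k,g,round(z,4),"t",r.observe()["time"])
E
python3 - <<'E'
from h import *
b=bench(); q=min(b,key=lambda q:q[0]); m=pick(q)
if robot.observe()["gripper_width"]>.04: place("weld" if m>450 else "wood",0)
for q in bench(): print(np.round(q[:5],3))
cv2.imwrite("pics/top2.png",robot.grab_frame("top"))
E
```

```text
pick [ 4.2900e-01  4.0000e-03 -1.6446e+01] z 0.1087 m 714 w 0.0494
 over 0.0495 -7.1
 placed weld 0 True 0.114 t 15.975
[ 5.360e-01 -2.000e-03 -1.352e+00  2.870e+02  2.330e+02]
[ 5.400e-01 -1.140e-01 -1.360e+00  3.245e+02  2.310e+02]
[5.4500e-01 1.1900e-01 1.0056e+01 2.4700e+02 2.3100e+02]
```

View pics/top2.png

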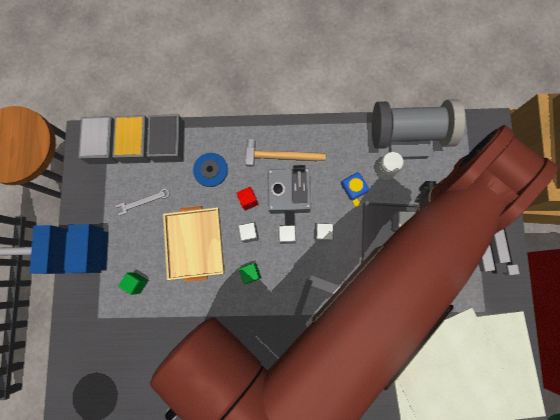

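Three stubs remain on the bench, at (287,233), (324,231) and (247,231). The arm hides the weld tray, but the contact height (0.114) matches the tray floor. I'll do the rest, re-detecting each time.

```bash
python3 - <<'E'
from h import *
n={"weld":1,"wood":0}
for i in range(3):
    if i: robot.move_pose([.42,.30 if abs(robot.observe()["tool_pos"][1]-.3)<.2 else -.30,.30],[180,0,180])
    b=bench(); print(len(b))
    if not b: break
    q=b[np.argmin([abs(abs(k[1])-1) for k in b])] if i==0 else max(b,key=lambda k:abs(k[1]))
    m=pick(q)
    if robot.observe()["gripper_width"]<.04: print("LOST"); break
    t="weld" if m>450 else "wood"; place(t,n[t]); n[t]+=1
p=robot.observe()["tool_pos"]
robot.move_pose([.45,.0,.40],[180,0,180]); 
cv2.imwrite("pics/top3.png",robot.grab_frame("top")); cv2.imwrite("pics/side3.png",robot.grab_frame("side")); print(n)
E
```

```text
3
pick [ 0.545  0.119 10.056] z 0.1088 m 447 w 0.0495
 over 0.0499 -2.9
 placed wood 0 True 0.1141 t 26.1167
3
pick [ 0.54  -0.114 -1.36 ] z 0.1088 m 535 w 0.0496
 over 0.0495 -6.5
 placed weld 1 True 0.114 t 36.675
1
pick [ 0.536 -0.002 -1.352] z 0.1088 m 336 w 0.0495
 over 0.0497 -3.0
 placed wood 1 True 0.1141 t 47.7417
{'weld': 2, 'wood': 2}
```

View pics/top3.png

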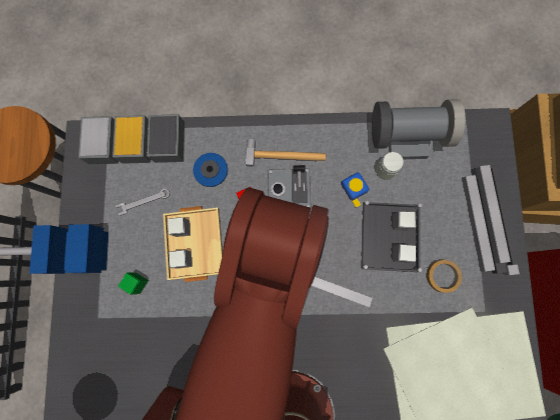

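View pics/side3.png

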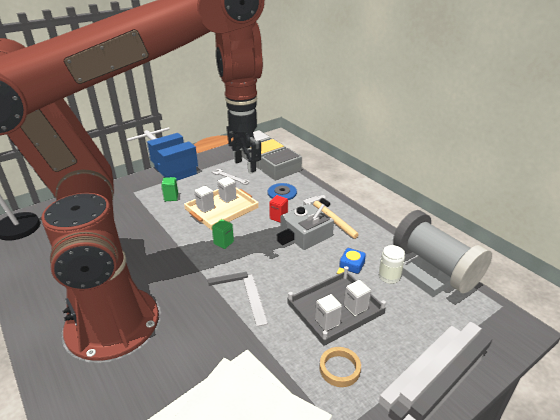

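Both trays hold two standing stubs each, at (177,226), (179,259) and (407,219), (406,252). The bench is clear of stubs. The 447 g and 535 g readings are near the limit and noisy, so I'll reweigh those two with longer averages.

```bash
cat >> h.py <<'E'
def stat(n=40):
    robot.pause(.4); v=[]
    for _ in range(n): robot.pause(.05); v.append(robot.observe()["ft_force"][2])
    return np.mean(v),np.std(v)/np.sqrt(n)
def reweigh(tray,k):
    r=robot; x,y=slot(tray,k); yaw=90+TR[tray][1]; r.set_gripper(.066); r.move_pose([x,y,.25],[180,0,yaw]); r.line_to([x,y,.20],.12)
    a=stat(); r.line_to([x,y,.1135],.12,guard=15); r.set_gripper(0.); r.line_to([x,y,.20],.12); b=stat(); w=r.observe()["gripper_width"]
    print(tray,k,"m",round((a[0]-b[0])/9.81*1000),"se g",round(np.hypot(a[1],b[1])*102),"w",w,"tare",a,"t",r.observe()["time"]); return (a[0]-b[0])/9.81*1000
E
python3 - <<'E'
from h import *
robot.line_to([.45,0,.42]); 
for t,k in(("wood",0),("weld",1)):
    m=reweigh(t,k)
    if (m>450)==(t=="weld") or abs(m-450)<25: place(t,k,.109)
    else: print("WRONG TRAY, holding"); break
E
```

```text
wood 0 m 430 se g 11 w 0.049333373494165354 tare (np.float64(0.051432960811597504), np.float64(0.07253189775171637)) t 59.45
 over 0.0495 -5.6
 placed wood 0 True 0.1149 t 62.65
weld 1 m 554 se g 11 w 0.049123061212691936 tare (np.float64(0.03243078066242437), np.float64(0.08293255087758133)) t 72.725
 over 0.0493 -5.8
 placed weld 1 True 0.1148 t 75.925
```

430 ± 11 g and 554 ± 11 g, so both are in the right trays. Next is the lever: I'll check reach behind the crossbar.

```bash
python3 - <<'E'
from h import *
print(pt(c0,299,168,.129+.005), bench().__len__())
T=robot.tip_reach
for x in(.745,.75,.755,.76):
  for z in(.117,.19):
    print(x,z,[ (t, robot.ik(np.array([x,-.045,z])-T*np.array([np.sin(np.radians(t)),0,-np.cos(np.radians(t))]),[180,t,180]) is not None,
                   robot.ik(np.array([x,-.045,z])-T*np.array([np.sin(np.radians(t)),0,-np.cos(np.radians(t))]),[180,-t,180]) is not None) for t in(0,10,20,30)])
from scipy.spatial.transform import Rotation as R
print(R.from_euler('xyz',[180,20,180],degrees=True).as_matrix()[:,2])
E
```

```text
[ 0.72130572 -0.04203997  0.134     ] 0
0.745 0.117 [(0, True, True), (10, True, True), (20, True, True), (30, True, False)]
0.745 0.19 [(0, True, True), (10, True, True), (20, True, False), (30, True, False)]
0.75 0.117 [(0, True, True), (10, True, True), (20, True, True), (30, True, False)]
0.75 0.19 [(0, True, True), (10, True, True), (20, True, False), (30, True, False)]
0.755 0.117 [(0, True, True), (10, True, True), (20, True, False), (30, True, False)]
0.755 0.19 [(0, True, True), (10, True, True), (20, True, False), (30, True, False)]
0.76 0.117 [(0, True, True), (10, True, True), (20, True, False), (30, True, False)]
0.76 0.19 [(0, True, True), (10, True, True), (20, True, False), (30, True, False)]
[ 3.42020143e-01  8.05792925e-17 -9.39692621e-01]
```

```bash
python3 - <<'E'
from h import *
r=robot;T=r.tip_reach;y=-.0435
r.set_gripper(0.)
r.move_pose([.62,y,.33],[180,0,180]); r.line_to([.753,y,.32],.15); r.line_to([.753,y,.115+T],.1,guard=10)
print(r.observe()["tool_pos"])
g=r.line_to([.71,y,.122+T],.05,guard=25); print(g,r.observe()["ft_force"])
g=r.line_to([.683,y,.130+T],.04,guard=25); o=r.observe(); print(g,o["tool_pos"],o["ft_force"])
r.pause(.3)
r.line_to([.715,y,.130+T],.05); r.line_to([.715,y,.32],.15); r.move_pose([.40,.3,.33],[180,0,180]); r.pause(.3)
t=r.grab_frame("top"); s=r.grab_frame("side")
a=cv2.resize(t[140:300,150:430],None,fx=2.8,fy=2.8,interpolation=2); b=cv2.resize(s[180:240,270:345],None,fx=2.4,fy=2.4,interpolation=2)
o=np.zeros((600,784,3),np.uint8); o[:448]=a; o[450:594,:180]=b; cv2.imwrite("pics/crop4.png",o); print(r.observe()["time"])
E
```

```text
[ 0.75336118 -0.04358651  0.18855   ]
False [ 5.1329005  -0.57486759  2.79943637]
False [ 0.68329133 -0.04329836  0.20215025] [ 8.60796485  0.3547463  -4.42583919]
86.4583
```

View pics/crop4.png

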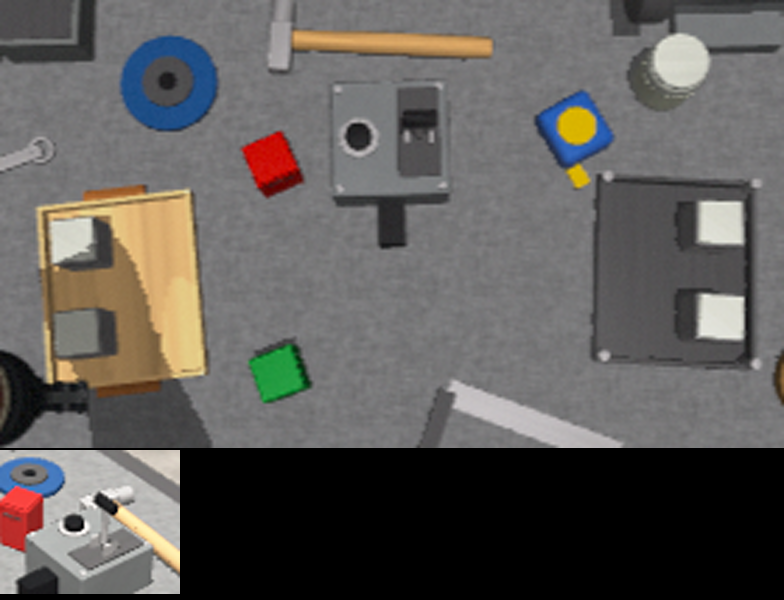

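The lever is upright again: its crossbar at crop (420,119) is image (300,182), as at the start. All four stubs stand in their trays, at (77,241), (80,332), (720,222) and (720,316), and the bystanders look unmoved.

```bash
python3 -c "
from plant import robot
print(robot.job_done())"
```

```text
the job is handed in; nothing more can be done
None
```

I handed the job in at about 86 s: the breaker was tripped, two heavy stubs (about 714 and 554 g) went into the steel tray, two light ones (about 430 and 336 g) into the plywood tray, and the lever is back up and latched; no verdict was returned.

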